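# Torque the cover nut and start the leak test

## Task

Get the filter housing ready and start its leak test: take the torque wrench from its rest by the head, set its socket fully down over the cover nut and let go, then take it by the black grip at the end of the handle and pull it clockwise until it clicks, that is until the handle gives way, and stop there without pulling on to the end stop. Lift the wrench off and lay it back on its rest as it lay before, socket on the pad and tube in the fork. Then press the test button fully down and let it come up; leave the tools lying about where they are.

Things in the scene. Friction and masses are not known exactly. Their poses are not given: they have to be found in the camera images.
- head_centre (a point): Centre of the torque wrench's steel head, on the socket's axis, 52 mm above the socket's mouth; x along the handle, z up. Head: 46 mm wide between flat sides (along y), 46 mm long, 28 mm high; under it the socket, 47 mm across. The wrench starts level on its rest, socket down; about 205 mm long, 0.7 kg; its centre of mass lies about 16 mm from here towards the handle.
- socket_mouth (a point): Centre of the socket's open underside, on the axis of the head, axes as head_centre. The hexagonal socket is 34 mm across flats and 32 mm deep; its flats face y and every 60 degrees from it.
- grip_centre (a point): Middle of the wrench's black hand grip (76 mm long along x, 27 mm thick, round), 150 mm from the socket's axis, at the height of head_centre. x points along the handle away from the head, z up. The wrench is to be pulled here.
- click (a joint): Slip of the clutch: angle (rad) by which head and handle have turned on clockwise past the socket. 0: socket held fast by the preset spring clutch. At the set torque (about 1.2 N m, 8 N at the grip) of a clockwise pull it clicks over: the handle gives way and the resistance falls; past 0.06 it has clicked, beyond 0.25 it is being pulled on. Solid stop at 0.35. Springs back to 0 when let go.
- nut_top (a point): Centre of the top of the hexagonal steel nut on the housing's cover, 32 mm across flats, 27 mm high (the top 5 mm tapers); z up, turns with the nut. The socket fits when the wrench's x axis lies along this x axis or any multiple of 60 degrees from it (within about 6 degrees). This x axis points roughly to -y, slightly ahead at first: there the handle has most room to swing clockwise.
- nut_foot (a point): Fixed point on the nut's axis at the top of the washer under the nut, 64 mm above the bench: the socket's mouth comes to lie here when it is fully down. Does not turn with the nut.
- nut (a joint): Turning of the nut in rad, growing clockwise seen from above (tightening). 0: nut tight on its seat; at the start 0.2 to 0.5 short of it, run down by hand. It turns with about 0.45 N m of friction and stops at 0.
- test_button_top (a point): Centre of the top of the black push button, 30 mm in diameter, on the flat control box left of the housing, pressed straight down; z up. A round pressure gauge, its rim 86 mm above the bench, stands 80 mm behind it.
- test_button (a joint): Travel of the test button in m: 0 up, 0.006 fully down; its spring takes about 1.5 N to start and 5 N fully down.
- rest_pad (a point): Centre of the round rubber pad of the wooden wrench rest, 10 mm above the bench, on which the socket's mouth stands. x points along the rest towards the fork, under the handle.
- rest_fork (a point): Bottom of the wooden fork in which the wrench's tube lies, 88 mm from rest_pad along x, 50 mm above the bench. The fork is 14 mm thick along x; its notch is about 30 mm wide at the bottom, 50 mm at the top, and its tips reach 79 mm above the bench. The tube is 20 mm thick.
- station: The leak-test station, fixed: aluminium base plate 140 mm (x) by 220 mm (y), origin under its centre. The round filter housing with cover and nut stands 50 mm towards -y from the origin, the cover's top 61 mm up; the control box with gauge stands 62 mm towards +y.
- bearing: Ball bearing, 53 mm across, 15 mm high, lying on the bench; origin under its centre. A bystander.
- pliers: Pliers, 170 mm long, 62 mm wide, 13 mm high, lying on the bench; origin under the middle. A bystander.
- multimeter: Multimeter, 142 by 72 by 46 mm, lying on the bench; origin under the middle. A bystander.

How it is judged:
By the outcome, as a careful person would: the job done as asked, in the order asked, and still so for the second after the job is handed in, with the robot touching nothing.
It also fails if it takes over 64 s, if anything falls off the work surface, if the arm or the gripper's body presses on something with over 40 N, if the wrist force passes 120 N, or if a joint passes its speed limit or range.

## Robot

A 6-joint arm with a two-finger parallel gripper is mounted at the origin on a cart in front of the work surface, level with it; the furniture and walls round the work are solid. World frame = base frame: x ahead of the robot, y to its left, z up, the work surface at z = 0. Lengths are in mm, angles in rad, forces in N, time in s.
With the tool pointing down it reaches from about 200 to 875 mm from the base axis. Payload 3.4 kg.
Tool frame: the origin (TCP) lies on the centre line of the jaws, within the pads' length; the fingertips stand 22 mm ahead of it and the grasp point (between the pads) lies 3 mm ahead of it; z points along the fingers, y is the line along which they close (so a half turn about z gives the same grasp; the last joint's range is limited). The gripper opens to 94 mm and grips with 3 to 60 N. Pads are 16 mm wide; open, the fingers measure 119 mm over their backs; the gripper's body (75 mm by 177 mm) begins 78 mm behind the grasp point.
Start: joints at [1.194, 0.276, 1.505, -0, 1.361, -0.121], TCP at [145.502, 556.32, 227.493] pointing down, gripper open.
Joint ranges: [-2.89, 2.89], [-0.75, 2.08], [0.22, 2.7], [-1.18, 4.32], [0.11, 2.71], [-2.7, 2.7]. Speed limits (rad/s): [2.57, 2.57, 3.14, 3.14, 3.14, 3.14].

## Interface

Orientations are given as a unit quaternion [w, x, y, z].
In Python, from cell import env, get_image, order gives the robot as it stands. The module is installed in compiled form; this text tells all that it offers.
- The arm moves only by the tool jog_arm, never from a script. Its argument "deltas" is a list that holds one entry, the list of rows, each a list of 7 numbers: the shift along the tool's x, y, z normalised to -1 to 1, where 1 is 0.025 m, then the turn, a rotation vector about the tool's x, y, z normalised to -1 to 1, where 1 is 4 degrees, then the gripper's target within -1 to 1 (shut at 1, half-way at 0, fully open at -1). A call has 1 to 10 rows; each row shifts and turns the commanded pose from where the row before left it, along the tool's axes as they then stand; what a row does not reach is not made up. A row lasts 1/12 s, in which the tool goes at most 41.7 mm and 7.16 degrees, less where a joint would pass 70% of its speed; a pose out of reach is approached as far as the arm can. A call with a number of a shift or a turn outside -1 to 1 is refused whole. A call with a gripper value outside its range is refused whole. The fingers move at their own pace and stop on an object; "force" is the grip in N (left out, the last holds). Time passes only in rows, so rows that do not move let the fingers close. It gives the time, the measured TCP pose, the force, the opening and the grip force at its end, in the units of the state.
- env.observe(): the state, without advancing time (a new reading comes with each control period).
- get_image(name): name is "scene" or "top"; returns a dict with "color" (480x640x3 uint8, red, green, blue), "range_z" (480x640 float32, mm along the optical axis (not along the pixel's ray), 0 where there is no reading), "mtx" (3x3 intrinsics, pixels), "R" (3x3) and "t" (3): a world point X has camera coordinates R X + t. Camera axes: x right, y down, z forward; pixel columns grow to the right and rows downward; lengths in mm; the calibration is good to about 2 mm. A picture is of the moment at which its call begins.
- order.close_job(): hands the job in; it is judged then, once.
The state is a dict: "time_s": time; "joints": joint angles; "joint_vel": joint speeds; "joint_torque": joint torques, N m; "ee_pos": TCP position; "orientation": TCP orientation; "contact_force": force on the tool from outside, world axes, zero at the start; "ft_torque": the same for the moment, N m; "finger_gap": opening from 0.0 (shut) to 1.0 (fully open); "finger_force": force on a finger pad.
Only numpy, scipy, OpenCV 4.12 (cv2) and the standard library are available. Lean on these libraries where they do the work, as an engineer would, in place of code of your own. Each camera call takes 0.05 s, during which the arm holds its last target. There are 200 camera calls.

## Working session

There is one attempt and no reset: what is moved stays moved. The work goes in short steps, Python scripts to look and compute and a tool call to move; the robot and the scene stay as the last step left them, time stands still between calls to the robot, and variables do not carry over. Pictures are saved under pics/ and viewed, at most 10 in all, crops included, and the job is handed in when it is done.

Besides the shell and the picture viewer there is one more tool, called after "Request:" as name([rows], argument=value, ...), one row to a line, values as JSON. jog_arm: Moves the arm, as the interface text tells. Scaled input: -1 to 1 covers 0.025 m each way for a shift and 4 degrees each way for a turn. Its arguments: {"type":"object","properties":{"deltas":{"type":"array","items":{"type":"array","items":{"type":"array","items":{"type":"number","minimum":-1,"maximum":1}}}},"force":{"type":"number"}},"required":["deltas"]}

```bash
mkdir -p pics; cat > h.py <<'E'
import numpy as np, cv2
from cell import env, get_image, order
def save(d,name,crop=None,s=1):
    im=d["color"][:,:,::-1]
    if crop: u0,v0,u1,v1=crop; im=im[v0:v1,u0:u1]
    cv2.imwrite("pics/"+name,cv2.resize(im,None,fx=s,fy=s,interpolation=cv2.INTER_CUBIC))
def ray(d,u,v):
    r=np.linalg.inv(d["mtx"])@np.array([u,v,1.]); return d["R"].T@r, -d["R"].T@d["t"]
def atz(d,u,v,z):
    r,c=ray(d,u,v); return c+r*(z-c[2])/r[2]
def deproj(d,u,v):
    r,c=ray(d,u,v); return c+r*d["range_z"][int(round(v)),int(round(u))]
E
python3 - <<'E'
from h import *
import pickle
for n in("top","scene"):
    d=get_image(n); save(d,n+".png"); pickle.dump(d,open(n+".pkl","wb"))
    print(n,-d["R"].T@d["t"],d["R"][2],d["mtx"][0,0])
print(env.observe())
E
```

```text
top [ 426.29412452  125.56030657 1170.08026546] [ 0.08257968  0.00169474 -0.99658302] 441.03003839905676
scene [-484.5901876  -587.3918549   740.78217464] [ 0.71212314  0.51053369 -0.48190869] 599.6654649286207
{'time_s': 0.1, 'joints': array([ 1.19396665e+00,  2.76511223e-01,  1.50595265e+00,  7.26556736e-06,
        1.36069451e+00, -1.21003390e-01]), 'joint_vel': array([-0.00067254, -0.00182668, -0.00326634,  0.00142765, -0.00051583,
        0.00062224]), 'joint_torque': array([ 1.03077098e-03, -4.05452621e+01, -2.37781209e+01,  7.01331790e-02,
        3.00351530e-02, -6.66195615e-05]), 'ee_pos': array([145.33913922, 555.86514091, 226.72439059]), 'orientation': array([-1.96304732e-04,  1.27565331e-01,  9.91829861e-01, -7.57861754e-04]), 'contact_force': array([-0.40672296, -0.26040335,  0.09823341]), 'ft_torque': array([ 0.00301745,  0.04457126, -0.06242574]), 'finger_force': 0.0, 'finger_gap': 1.0021745049305142}
```

View pics/top.png

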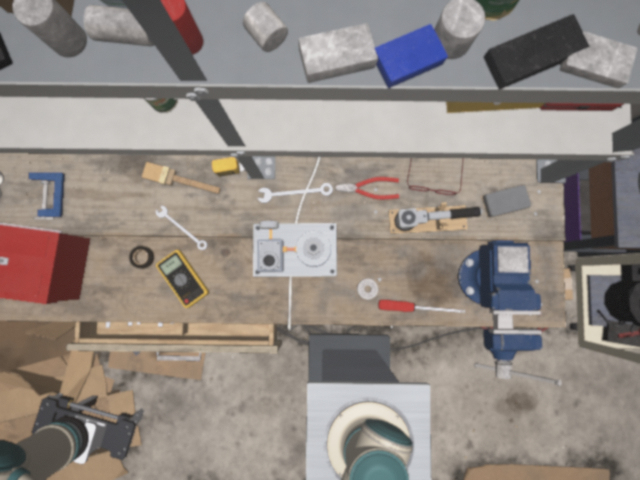

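View pics/scene.png

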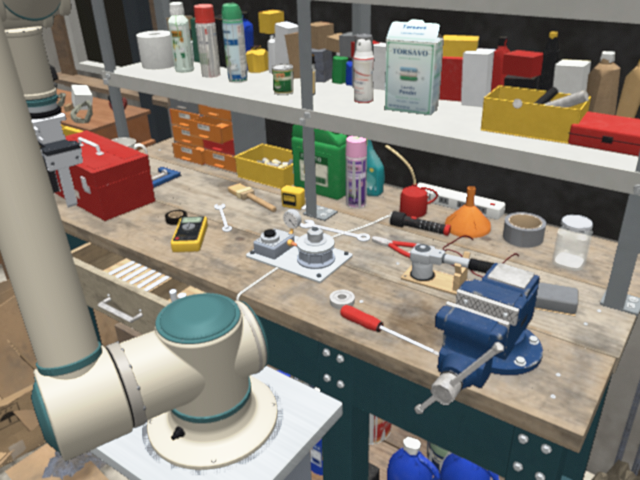

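The top view (up = +x, left = +y) shows the wrench head near (409,217) with its handle to the right, the nut near (313,247) and the button near (269,261). The gauge stands at about (268,226). I'll enlarge this area.

```bash
python3 - <<'E'
from h import *
import pickle
d=pickle.load(open("top.pkl","rb"))
a=cv2.resize(d["color"][195:285,245:345,::-1],None,fx=8,fy=6.6,interpolation=cv2.INTER_CUBIC)
save(d,"c1.png",(245,215,345,285),8); save(d,"c2.png",(380,195,490,245),7)
s=pickle.load(open("scene.pkl","rb")); save(s,"c3.png",(240,200,500,330),3)
for n,u,v in [("nut",313,247),("btn",269,261),("head",409,217),("grip",465,212),("pad",None,None)]:
    if u: print(n,deproj(d,u,v).round(1))
E
```

```text
nut [495.1 146.1  96.6]
btn [460.5 255.8  70.1]
head [573.4 -90.9  83.4]
grip [ 588.7 -232.4   76.2]
```

View pics/c1.png

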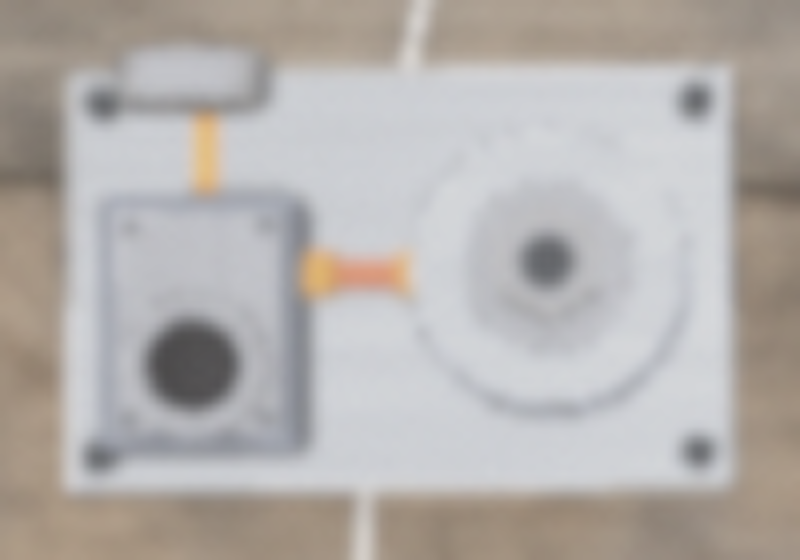

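View pics/c2.png

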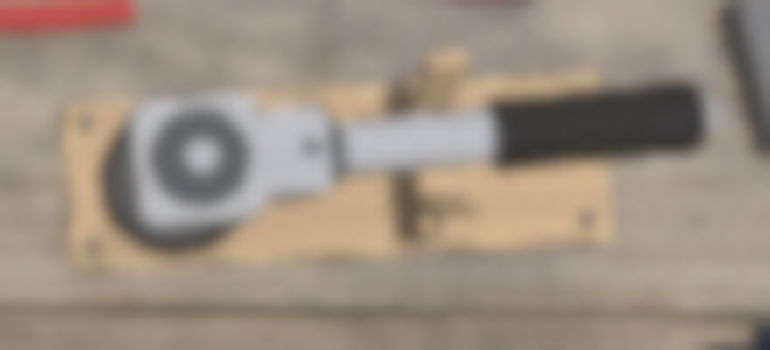

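View pics/c3.png

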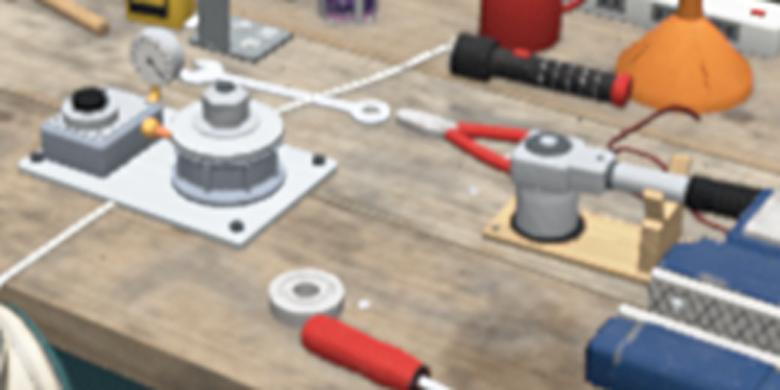

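```bash
python3 - <<'E'
from h import *
import pickle
d=pickle.load(open("top.pkl","rb"));s=pickle.load(open("scene.pkl","rb"))
def c(d,x,y,u0,v0,k): return u0+(x+.5)/k-.5, v0+(y+.5)/k-.5
P=lambda n,u,v,z:print(n,(round(u,1),round(v,1)),atz(d,u,v,z).round(1))
for n,x,y,z in [("studhole",547,262,91),("studhole96",547,262,96),("nutoutline",550,268,75),("cover",551,272,61),("btn",192,364,70),
 ("plTL",65,70,6),("plTR",735,65,6),("plBL",65,490,6),("plBR",735,490,6)]: P(n,*c(d,x,y,245,215,8),z)
for n,x,y,z in [("headtop",201,158,76),("headtop83",201,158,80),("gripL",497,133,62),("gripR",705,118,62),("grip",602,125,62),("tubeL",345,145,62),
 ("restTL",65,103,3),("restTR",598,72,3),("restBL",80,268,3),("restBR",612,240,3)]: P(n,*c(d,x,y,380,195,7),z)
Z=lambda u0,u1,v0,v1:np.array([[deproj(d,u,v)[2] for u in range(u0,u1)] for v in range(v0,v1)]).round(0).astype(int)
print("nut",Z(303,324,238,258)[::2]); print("head",Z(398,422,210,226)[::2]); print("btn",Z(262,277,254,269)[::2]); print("bench",Z(350,356,240,243))
def en(im,box,k):
    u0,v0,u1,v1=box;a=im[v0:v1,u0:u1,::-1].astype(float);a=(a-a.min((0,1)))/(np.ptp(a,(0,1)))*255
    return cv2.resize(a.astype(np.uint8),None,fx=k,fy=k,interpolation=cv2.INTER_CUBIC)
A=en(d["color"],(300,234,326,260),15);B=en(s["color"],(303,220,329,246),15)
cv2.imwrite("pics/c4.png",np.hstack([A,B]))
E
```

```text
studhole (312.9, 247.3) [494.7 146.4  91. ]
studhole96 (312.9, 247.3) [494.4 146.3  96. ]
nutoutline (313.3, 248.1) [493.9 145.7  75. ]
cover (313.4, 248.6) [493.5 145.6  61. ]
btn (268.6, 260.1) [462.8 257.   70. ]
plTL (252.7, 223.3) [562.  308.9   6. ]
plTR (336.4, 222.7) [566.4  86.5   6. ]
plBL (252.7, 275.8) [423.1 305.5   6. ]
plBR (336.4, 275.8) [425.7  85.2   6. ]
headtop (408.3, 217.1) [574.1 -90.6  76. ]
headtop83 (408.3, 217.1) [573.5 -89.8  80. ]
gripL (450.6, 213.6) [ 586.4 -200.5   62. ]
gripR (480.3, 211.4) [ 592.7 -275.8   62. ]
grip (465.6, 212.4) [ 589.7 -238.5   62. ]
tubeL (428.9, 215.3) [ 581.3 -145.5   62. ]
restTL (388.9, 209.3) [604.4 -53.2   3. ]
restTR (465.0, 204.9) [ 618.8 -256.7    3. ]
restBL (391.0, 232.9) [541.3 -58.9   3. ]
restBR (467.0, 228.9) [ 554.4 -261.     3. ]
nut [[60 61 57 58 58 59 64 62 65 64 63 70 67 63 65 61 60 62 61 59 60]
 [62 60 59 63 65 61 62 66 63 87 86 69 63 63 66 67 64 64 57 62 61]
 [60 62 62 62 63 62 85 88 92 94 90 90 89 86 88 61 65 60 63 59 60]
 [65 65 64 82 86 94 87 90 93 95 94 95 94 94 92 88 63 67 66 62 58]
 [64 62 63 65 90 91
[... 1398 characters left out ...]
8   55   60   61   56   64   65   61   58   57   59   60   56
    47]
 [  56   57   66   66   69   71   64   70   69   68   67   59   56   58
    55]
 [  59   62   65   70   68   68   65   69   69   65   67   64   60   58
    62]
 [  58   67   71   66   69   69   68   69   70   70   66   65   63   57
    61]
 [  61   70   65   67   67   67   66   67   67   68   68   68   57   58
    60]
 [  60   55   57   67   63   66   66   70   65   66   64   58   58   58
    59]
 [  59   59   59   56   55   54 1170   60   61   60   57   56   58   57
    44]
 [  46   46   41   58   57   55   57   58   57   55   57   45   47   47
    44]]
bench [[ 0  1 -1  1  0  1]
 [ 0 -2 -1  2 -1  0]
 [ 1 -1 -4  0  0 -3]]
```

View pics/c4.png

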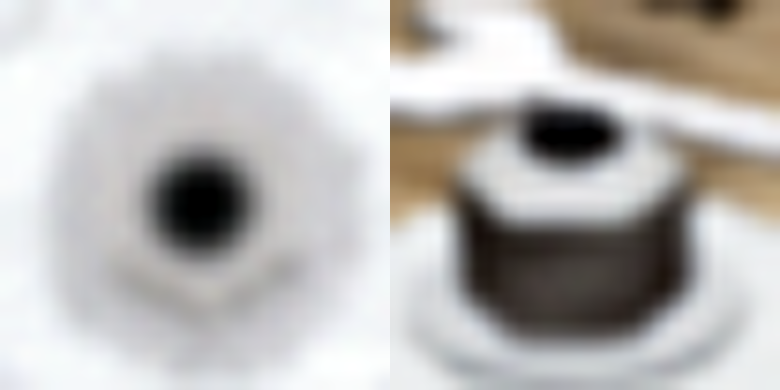

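The nut crop shows one flat nearly facing the scene camera, so a corner points roughly towards +x. In the top crop the nut centre is at (313,247). The heights check out: nut top about 91, head top 76, button 68–70, bench 0. Moving over the wrench head now.

Request:
jog_arm([
  [[-0.89,-0.794,0,0,0,0,-1],[-0.89,-0.794,0,0,0,0,-1],[-0.89,-0.794,0,0,0,0,-1],[-0.89,-0.794,0,0,0,0,-1],[-0.89,-0.794,0,0,0,0,-1],[-0.89,-0.794,0,0,0,0,-1],[-0.89,-0.794,0,0,0,0,-1],[-0.89,-0.794,0,0,0,0,-1],[-0.89,-0.794,0,0,0,0,-1],[-0.89,-0.794,0,0,0,0,-1]],
])

```text
time_s: 0.93
ee_pos: [310.8, 306.5, 227.2]
orientation: [-0.0, 0.127, 0.992, -0.0]
contact_force: [0.5, -0.1, 0.2]
finger_gap: 0.998
finger_force: 0.0
```

Request:
jog_arm([
  [[-0.89,-0.794,0,0,0,0,-1],[-0.89,-0.794,0,0,0,0,-1],[-0.89,-0.794,0,0,0,0,-1],[-0.89,-0.794,0,0,0,0,-1],[-0.89,-0.794,0,0,0,0,-1],[-0.89,-0.794,0,0,0,0,-1],[-0.89,-0.794,0,0,0,0,-1],[-0.89,-0.794,0,0,0,0,-1],[-0.89,-0.794,0,0,0,0,-1],[-0.89,-0.794,0,0,0,0,-1]],
])

```text
time_s: 1.77
ee_pos: [475.9, 58.2, 227.2]
orientation: [-0.0, 0.128, 0.992, 0.0]
contact_force: [0.5, 0.5, 0.4]
finger_gap: 1.002
finger_force: 0.0
```

Request:
jog_arm([
  [[-0.89,-0.794,0,0,0,0,-1],[-0.89,-0.794,0,0,0,0,-1],[-0.89,-0.794,0,0,0,0,-1],[-0.89,-0.794,0,0,0,0,-1],[-0.89,-0.794,0,0,0,0,-1],[-0.89,-0.794,0,0,0,0,-1],[0,0,0,0,0,1,-1],[0,0,0,0,0,1,-1],[0,0,0,0,0,1,-1],[0,0,0,0,0,1,-1]],
])

```text
time_s: 2.6
ee_pos: [574.4, -89.6, 226.7]
orientation: [-0.001, 0.266, 0.964, 0.0]
contact_force: [-0.5, -0.4, -0.6]
finger_gap: 0.998
finger_force: 0.0
```

Request:
jog_arm([
  [[0,0,0,0,0,1,-1],[0,0,0,0,0,1,-1],[0,0,0,0,0,1,-1],[0,0,0,0,0,1,-1],[0,0,0,0,0,1,-1],[0,0,0,0,0,1,-1],[0,0,0,0,0,1,-1],[0,0,0,0,0,1,-1],[0,0,0,0,0,1,-1],[0,0,0,0,0,1,-1]],
])

```text
time_s: 3.43
ee_pos: [574.3, -89.3, 226.9]
orientation: [-0.001, 0.58, 0.815, -0.0]
contact_force: [0.3, 0.6, -0.6]
finger_gap: 0.999
finger_force: 0.0
```

Request:
jog_arm([
  [[0,0,0,0,0,1,-1],[0,0,0,0,0,1,-1],[0,0,0,0,0,1,-1],[0,0,0,0,0,0.55,-1],[0,0,0,0,0,0,-1]],
])

```text
time_s: 3.85
ee_pos: [574.3, -89.3, 227.0]
orientation: [-0.0, 0.675, 0.738, -0.0]
contact_force: [-0.4, -0.0, -1.0]
finger_gap: 1.002
finger_force: 0.0
```

```bash
cat >> h.py <<'E'
from scipy.spatial.transform import Rotation as Ro
def go(x,y,z,psi,obs=None):
    "needed shift (units of 25 mm, tool axes now) and turn (units of 4 deg) to target with tool down, tool y at yaw psi deg"
    o=obs or env.observe(); q=o["orientation"]; R=Ro.from_quat([q[1],q[2],q[3],q[0]])
    c,s=np.cos(np.radians(psi)),np.sin(np.radians(psi))
    T=Ro.from_matrix(np.array([[-s,c,0],[c,s,0],[0,0,-1]]))
    p=np.array([x,y,z])-o["ee_pos"]
    yaw=np.degrees(np.arctan2(*R.as_matrix()[[1,0],1]))
    print("pos",o["ee_pos"].round(1),"yaw",round(yaw,2),"F",o["contact_force"].round(1),"gap",round(o["finger_gap"]*94,1),"t",o["time_s"])
    print("shift",(R.inv().apply(p)/25).round(3),"turn",(np.degrees((R.inv()*T).as_rotvec())/4).round(3))
E
python3 - <<'E'
from h import *
go(574,-90.5,120,5)
D={}
for n in("top","scene"):
    L=[get_image(n) for _ in range(8)]
    d=L[0]; D[n]=(np.mean([l["color"].astype(float) for l in L],0),np.median([l["range_z"] for l in L],0),d)
import pickle; pickle.dump(D,open("avg.pkl","wb"))
pts=[]
for n,(c,z,d) in D.items():
    u,v=np.meshgrid(np.arange(640),np.arange(480)); r=np.stack([u,v,1+0*u],-1)@np.linalg.inv(d["mtx"]).T*z[...,None]
    X=((r-d["t"])@d["R"]); m=(abs(X[...,0]-494.5)<32)&(abs(X[...,1]-146.2)<32)&(z>0)
    P=X[m]; print(n,len(P)); pts.append(P)
    if n=="top":
        U=(P[:,2]>76); q=P[U]; print("top nut centroid",q.mean(0),"n",U.sum())
        a=np.arctan2(q[:,1]-q[:,1].mean(),q[:,0]-q[:,0].mean()); rr=np.hypot(q[:,1]-q[:,1].mean(),q[:,0]-q[:,0].mean())
        k=(rr**6*np.exp(6j*a)).mean(); print("corner angle mod60",np.degrees(np.angle(k))/6, abs(k)/(rr**6).mean())
    else:
        q=P[(P[:,2]>68)&(P[:,2]<85)]; np.save("side.npy",q)
        best=[]
        from scipy.optimize import least_squares
        def apo(p,c,th):  # hexagon signed distance; corner angle th
            w=p[:,:2]-c; return np.max([w@np.array([np.cos(np.radians(th+30+60*i)),np.sin(np.radians(th+30+60*i))]) for i in range(6)],0)-16
        for th in range(-30,31,4):
            f=least_squares(lambda x:apo(q,x[:2],x[2]),[494.5,146.2,th],loss="soft_l1",f_scale=1.5,x_scale=[1,1,3]); best.append((f.cost,*f.x.round(1)))
        print("side n",len(q)); print(sorted(best)[:3])
E
```

```text
pos [574.3 -89.3 227. ] yaw 5.11 F [-0.4 -0.  -1. ] gap 94.2 t 3.85
shift [-0.05  -0.013  4.278] turn [-0.013 -0.007  0.028]
top 633
top nut centroid [495.55367802 146.84416487  90.0901321 ] n 149
corner angle mod60 4.497859884956996 0.21407563610134234
scene 537
side n 103
[(np.float64(33.376313917250776), np.float64(496.2), np.float64(144.5), np.float64(3.1)), (np.float64(33.37631391725216), np.float64(496.2), np.float64(144.5), np.float64(3.1)), (np.float64(33.376313917253256), np.float64(496.2), np.float64(144.5), np.float64(3.1))]
```

Request:
jog_arm([
  [[-0.05,-0.013,1,0,0,0.03,-1],[0,0,1,0,0,0,-1],[0,0,1,0,0,0,-1],[0,0,1,0,0,0,-1],[0,0,1,0,0,0,-1],[0,0,0.8,0,0,0,-1],[0,0,0.42,0,0,0,-1],[0,0,0,0,0,0,-1]],
])

```text
time_s: 5.32
ee_pos: [572.7, -90.2, 69.6]
orientation: [-0.002, 0.675, 0.737, -0.001]
contact_force: [-0.5, -0.1, -0.6]
finger_gap: 0.999
finger_force: 0.0
```

Request:
jog_arm([
  [[0,0,0,0,0,0,1],[0,0,0,0,0,0,1],[0,0,0,0,0,0,1],[0,0,0,0,0,0,1],[0,0,0,0,0,0,1],[0,0,0,0,0,0,1]],
], force=45)

```text
time_s: 5.82
ee_pos: [574.7, -90.7, 72.6]
orientation: [0.001, 0.675, 0.737, 0.0]
contact_force: [-0.3, -0.7, -0.7]
finger_gap: 0.61
finger_force: 0.0
```

Request:
jog_arm([
  [[0,0,0,0,0,0,1],[0,0,0,0,0,0,1],[0,0,0,0,0,0,1],[0,0,0,0,0,0,1],[0,0,0,0,0,0,1],[0,0,0,0,0,0,1]],
])

```text
time_s: 6.32
ee_pos: [575.3, -90.7, 72.4]
orientation: [0.001, 0.675, 0.737, 0.001]
contact_force: [1.8, -0.0, 3.1]
finger_gap: 0.485
finger_force: 44.9
```

```bash
python3 - <<'E'
from h import *
go(574,-90.5,71,5)
o=env.observe();print(o["finger_force"],o["ft_torque"].round(2))
d=get_image("scene"); save(d,"g1.png",(380,150,520,290),4)
E
```

```text
pos [575.3 -90.7  72.4] yaw 5.02 F [ 1.8 -0.   3.1] gap 45.6 t 6.3167
shift [ 0.013 -0.051  0.055] turn [0.028 0.005 0.005]
44.91735398769379 [ 0.04 -0.35  0.02]
```

View pics/g1.png

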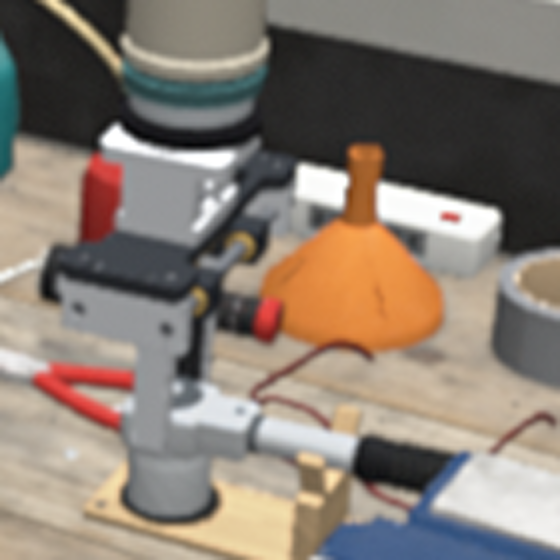

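Request:
jog_arm([
  [[0,0,-0.3,0,0,0,1],[0,0,-0.6,0,0,0,1],[0,0,-1,0,0,0,1],[0,0,-1,0,0,0,1],[0,0,-1,0,0,0,1],[0,0,-0.6,0,0,0,1],[0,0,0,0,0,0,1]],
], force=55)

```text
time_s: 6.95
ee_pos: [574.6, -90.8, 186.7]
orientation: [0.001, 0.675, 0.737, 0.0]
contact_force: [1.1, 0.8, -6.0]
finger_gap: 0.487
finger_force: 54.9
```

```bash
python3 - <<'E'
from h import *
go(495.3,146.3,188,5)
o=env.observe();print(o["finger_force"],o["ft_torque"].round(2))
E
```

```text
pos [574.6 -90.8 186.7] yaw 5.02 F [ 1.1  0.8 -6. ] gap 45.7 t 6.95
shift [ 9.727 -2.328 -0.066] turn [0.028 0.014 0.006]
54.90860402584076 [ 0.01 -0.01 -0.02]
```

Request:
jog_arm([
  [[0.4,-0.1,0,0,0,0,1],[0.85,-0.2,0,0,0,0,1],[0.95,-0.22,0,0,0,0,1],[0.95,-0.22,0,0,0,0,1],[0.95,-0.22,0,0,0,0,1],[0.95,-0.23,0,0,0,0,1],[0.95,-0.23,0,0,0,0,1],[0.95,-0.23,0,0,0,0,1],[0.95,-0.23,0,0,0,0,1],[0.9,-0.22,0,0,0,0,1]],
])

```text
time_s: 7.78
ee_pos: [499.0, 125.4, 181.6]
orientation: [-0.003, 0.675, 0.737, -0.003]
contact_force: [-0.3, -0.3, -7.0]
finger_gap: 0.489
finger_force: 54.9
```

Request:
jog_arm([
  [[0.65,-0.15,0,0,0,0,1],[0.28,-0.08,0,0,0,-0.4,1],[0,0,0,0,0,-0.95,1],[0,0,0,0,0,-1,1],[0,0,0,0,0,-1,1],[0,0,0,0,0,-1,1],[0,0,0,0,0,-1,1],[0,0,0,0,0,-1,1],[0,0,0,0,0,-0.9,1],[0,0,0,0,0,0,1]],
])

```text
time_s: 8.62
ee_pos: [493.3, 146.0, 182.6]
orientation: [-0.002, 0.468, 0.883, -0.002]
contact_force: [-0.5, -0.0, -6.7]
finger_gap: 0.488
finger_force: 54.9
```

Request:
jog_arm([
  [[0,0,0,0,0,0,1],[0,0,0,0,0,0,1]],
])

```text
time_s: 8.78
ee_pos: [494.2, 146.3, 183.5]
orientation: [-0.001, 0.47, 0.883, -0.001]
contact_force: [0.1, -0.0, -5.9]
finger_gap: 0.481
finger_force: 54.9
```

```bash
python3 - <<'E'
from h import *
go(495.3,146.3,170,34)
d=get_image("scene"); save(d,"g2.png",(230,130,430,280),4)
t=get_image("top"); 
import pickle; pickle.dump((d,t),open("over.pkl","wb"))
P=[d["mtx"]@(d["R"]@np.array(p)+d["t"]) for p in [(495.3,146.3,91),(495.3,146.3,188-62.4)]]
print([(p/p[2]).round(1)[:2] for p in P])
E
```

```text
pos [494.2 146.3 183.5] yaw 33.96 F [ 0.1 -0.  -5.9] gap 45.2 t 8.7833
shift [-0.025  0.039  0.54 ] turn [-0.031 -0.013 -0.009]
[array([314. , 228.5]), array([313.5, 215.1])]
```

View pics/g2.png

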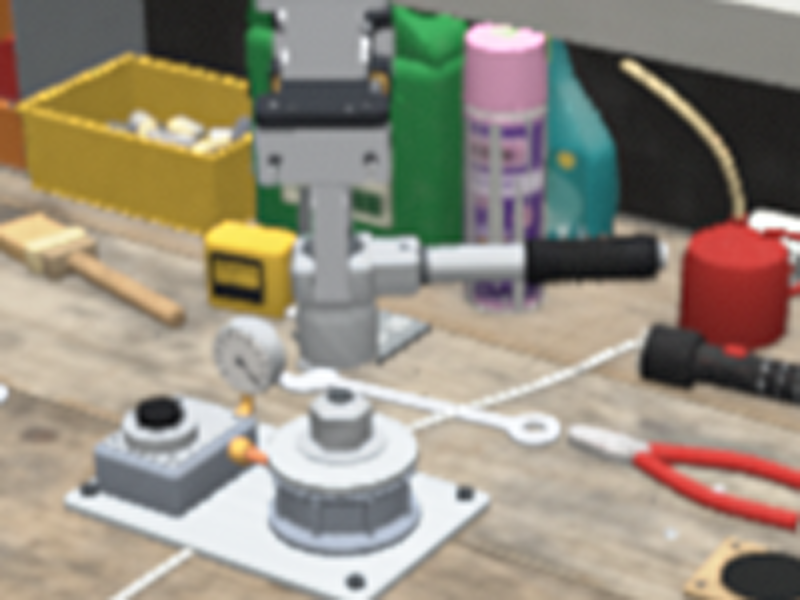

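The scene crop shows the socket axis at about x=340 and the nut axis at about x=342. They line up sideways to within about 1 mm, so I'll descend slowly and watch the force.

Request:
jog_arm([
  [[-0.02,0.04,0.5,0,0,0,1],[0,0,0.5,0,0,0,1],[0,0,0.2,0,0,0,1],[0,0,0,0,0,0,1]],
])

```text
time_s: 9.22
ee_pos: [494.9, 146.5, 153.1]
orientation: [-0.001, 0.469, 0.883, -0.001]
contact_force: [-0.4, -1.2, -6.3]
finger_gap: 0.483
finger_force: 54.9
```

Request:
jog_arm([
  [[0,0,0.1,0,0,0,1],[0,0,0.1,0,0,0,1],[0,0,0.1,0,0,0,1],[0,0,0.1,0,0,0,1]],
])

```text
time_s: 9.55
ee_pos: [496.2, 147.5, 145.4]
orientation: [-0.0, 0.47, 0.883, 0.001]
contact_force: [-1.6, 1.3, -5.2]
finger_gap: 0.485
finger_force: 54.9
```

Request:
jog_arm([
  [[0,0,0.12,0,0,0,1],[0,0,0.12,0,0,0,1],[0,0,0.12,0,0,0,1],[0,0,0.12,0,0,0,1]],
])

```text
time_s: 9.88
ee_pos: [496.2, 147.5, 132.2]
orientation: [-0.0, 0.469, 0.883, 0.001]
contact_force: [-0.9, 4.3, -4.0]
finger_gap: 0.486
finger_force: 54.9
```

Request:
jog_arm([
  [[0,0,0.1,0,0,0,1],[0,0,0.06,0,0,0,1],[0,0,0,0,0,0,1]],
])

```text
time_s: 10.13
ee_pos: [496.2, 147.5, 128.0]
orientation: [-0.0, 0.469, 0.883, 0.001]
contact_force: [-1.1, 6.2, -6.7]
finger_gap: 0.483
finger_force: 54.9
```

Request:
jog_arm([
  [[0,0,0.06,0,0,0,1],[0,0,0.06,0,0,0,1],[0,0,0,0,0,0,1]],
])

```text
time_s: 10.38
ee_pos: [496.2, 147.6, 126.4]
orientation: [-0.0, 0.469, 0.883, 0.001]
contact_force: [-2.5, 5.9, 2.4]
finger_gap: 0.487
finger_force: 54.9
```

Request:
jog_arm([
  [[0,0,0,0,0,0,-1],[0,0,0,0,0,0,-1],[0,0,0,0,0,0,-1],[0,0,0,0,0,0,-1],[0,0,0,0,0,0,-1],[0,0,-0.4,0,0,0,-1],[0,0,-0.8,0,0,0,-1],[0,0,-0.6,0,0,0,-1],[-0.6,0,0,0,0,0,-1],[-0.9,0,0,0,0,0,-1]],
])

```text
time_s: 11.22
ee_pos: [517.5, 116.5, 172.6]
orientation: [0.001, 0.468, 0.884, 0.001]
contact_force: [0.6, -0.1, -0.2]
finger_gap: 1.0
finger_force: 0.0
```

Request:
jog_arm([
  [[-0.9,0,0,0,0,0,-1],[-0.9,0,0,0,0,0,-1],[-0.9,0,0,0,0,0,-1],[-0.9,0,0,0,0,0,-1],[-0.7,0,0,0,0,0,-1],[-0.2,0,0,0,0,0,-1],[0,0,0,0,0,0,-1]],
])

```text
time_s: 11.8
ee_pos: [580.8, 21.4, 170.6]
orientation: [0.0, 0.47, 0.883, 0.0]
contact_force: [-0.3, 0.2, 0.0]
finger_gap: 0.999
finger_force: 0.0
```

```bash
python3 - <<'E'
from h import *
go(580.1,23.2,119,34)
d=get_image("top"); save(d,"g3.png",(270,180,390,270),6)
s=get_image("scene"); save(s,"g4.png",(250,130,400,260),5)
E
```

```text
pos [580.8  21.4 170.6] yaw 33.92 F [-0.3  0.2  0. ] gap 93.9 t 11.8
shift [0.074 0.017 2.064] turn [ 0.004  0.001 -0.02 ]
```

View pics/g4.png

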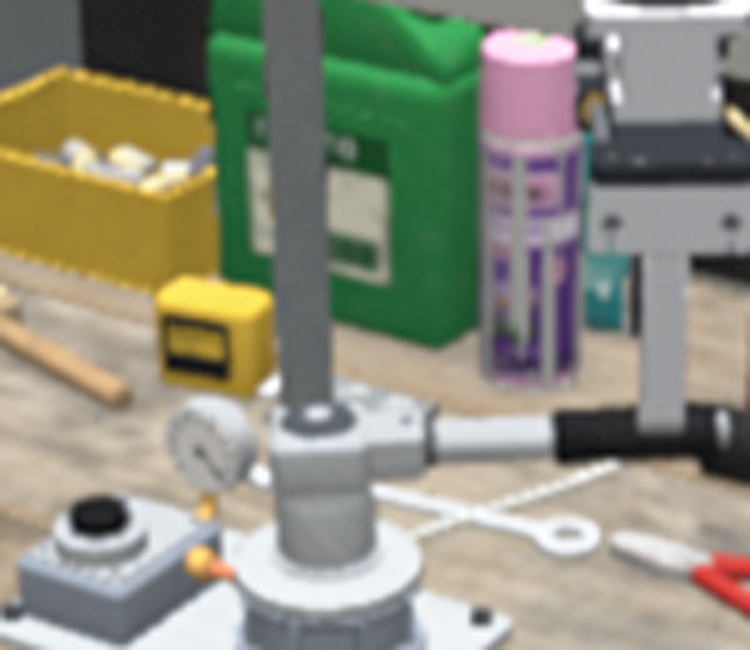

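The socket sits fully down on the cover (about (325,520)) with the handle level and the gripper above the black grip. I'll descend and grip it.

Request:
jog_arm([
  [[0.07,0,0.7,0,0,0,-1],[0,0,0.9,0,0,0,-1],[0,0,0.46,0,0,0,1],[0,0,0,0,0,0,1],[0,0,0,0,0,0,1],[0,0,0,0,0,0,1],[0,0,0,0,0,0,1],[0,0,0,0,0,0,1],[0,0,0,0,0,0,1],[0,0,0,0,0,0,1]],
], force=30)

```text
time_s: 12.73
ee_pos: [579.4, 23.9, 119.5]
orientation: [0.0, 0.469, 0.883, 0.0]
contact_force: [0.5, 0.1, -0.6]
finger_gap: 0.47
finger_force: 0.0
```

Request:
jog_arm([
  [[0,0,0,0,0,0,1],[0,0,0,0,0,0,1],[0,0,0,0,0,0,1],[0,0,0,0,0,0,1],[0,0,0,0,0,0,1]],
])

```text
time_s: 13.15
ee_pos: [579.4, 23.9, 119.0]
orientation: [0.0, 0.469, 0.883, 0.0]
contact_force: [0.6, 0.1, 0.6]
finger_gap: 0.262
finger_force: 30.0
```

```bash
python3 - <<'E'
from h import *
go(580.1,23.2,119,34)
E
```

```text
pos [579.4  23.9 119. ] yaw 34.01 F [0.6 0.1 0.6] gap 24.6 t 13.15
shift [-0.037  0.007  0.001] turn [0.009 0.003 0.003]
```

Request:
jog_arm([
  [[0.004,-0.208,0,0,0,0.5,1],[0.004,-0.208,0,0,0,0.5,1],[0.004,-0.208,0,0,0,0.5,1],[0.004,-0.208,0,0,0,0.5,1]],
], force=40)

```text
time_s: 13.48
ee_pos: [561.1, 14.2, 118.8]
orientation: [-0.0, 0.531, 0.848, 0.001]
contact_force: [0.7, 3.7, -0.8]
finger_gap: 0.263
finger_force: 40.0
```

```bash
cat >> h.py <<'E'
def st():
    o=env.observe(); w=o["ee_pos"]-np.array([496,147,0]); th=np.degrees(np.arctan2(w[1],w[0])); F=o["contact_force"]
    t=np.array([np.sin(np.radians(th)),-np.cos(np.radians(th))]); r=w[:2]/np.hypot(*w[:2])
    q=o["orientation"]; M=Ro.from_quat([q[1],q[2],q[3],q[0]]).as_matrix()
    print("th",th.round(2),"R",np.hypot(*w[:2]).round(1),"z",w[2].round(1),"yaw",np.degrees(np.arctan2(M[1,1],M[0,1])).round(2),"Ftan",(F[:2]@t).round(1),"Frad",(F[:2]@r).round(1),"Fz",F[2].round(1),"mz",o["ft_torque"].round(2),"gap",o["finger_gap"].round(3))
E
python3 -c "from h import *;st()"
```

```text
Traceback (most recent call last):
  File "h.py", line 27, in st
    print("th",th.round(2),"R",np.hypot(*w[:2]).round(1),"z",w[2].round(1),"yaw",np.degrees(np.arctan2(M[1,1],M[0,1])).round(2),"Ftan",(F[:2]@t).round(1),"Frad",(F[:2]@r).round(1),"Fz",F[2].round(1),"mz",o["ft_torque"].round(2),"gap",o["finger_gap"].round(3))
                                                                                                                                                                                                                                          ^^^^^^^^^^^^^^^^^^^^^
AttributeError: 'float' object has no attribute 'round'
```

```bash
sed -i 's/o\["finger_gap"\].round(3)/round(o["finger_gap"],3)/' h.py; python3 -c "from h import *;st()"
```

```text
th -63.89 R 147.9 z 118.8 yaw 25.9 Ftan -2.2 Frad -3.0 Fz -0.8 mz [ 0.55 -0.36  0.07] gap 0.263
```

Request:
jog_arm([
  [[0.004,-0.208,0,0,0,0.5,1],[0.001,-0.104,0,0,0,0.25,1]],
])

```text
time_s: 13.65
ee_pos: [554.1, 11.1, 119.0]
orientation: [-0.0, 0.553, 0.834, 0.001]
contact_force: [1.5, 3.0, -0.6]
finger_gap: 0.264
finger_force: 40.0
```

```bash
python3 -c "from h import *;st()"
```

```text
th -66.84 R 147.8 z 119.0 yaw 22.92 Ftan -2.6 Frad -2.2 Fz -0.6 mz [ 0.56 -0.27  0.08] gap 0.264
```

Request:
jog_arm([
  [[0.001,-0.104,0,0,0,0.25,1],[0.001,-0.104,0,0,0,0.25,1]],
])

```text
time_s: 13.82
ee_pos: [549.4, 9.2, 118.9]
orientation: [-0.0, 0.567, 0.824, 0.001]
contact_force: [1.8, 4.8, -1.5]
finger_gap: 0.263
finger_force: 40.0
```

```bash
python3 -c "from h import *;st()"
```

```text
th -68.83 R 147.8 z 118.9 yaw 20.94 Ftan -3.4 Frad -3.8 Fz -1.5 mz [ 0.72 -0.33  0.07] gap 0.263
```

Request:
jog_arm([
  [[0.001,-0.104,0,0,0,0.25,1],[0.001,-0.104,0,0,0,0.25,1]],
])

```text
time_s: 13.98
ee_pos: [544.4, 7.3, 118.9]
orientation: [-0.0, 0.581, 0.814, 0.001]
contact_force: [1.3, 4.5, -1.8]
finger_gap: 0.263
finger_force: 40.0
```

```bash
python3 -c "from h import *;st()"
```

```text
th -70.9 R 147.8 z 118.9 yaw 18.92 Ftan -2.7 Frad -3.8 Fz -1.8 mz [ 0.82 -0.38 -0.04] gap 0.263
```

Request:
jog_arm([
  [[0.001,-0.104,0,0,0,0.25,1],[0.001,-0.104,0,0,0,0.25,1]],
])

```text
time_s: 14.15
ee_pos: [539.4, 5.7, 118.9]
orientation: [-0.0, 0.595, 0.803, 0.001]
contact_force: [2.0, 5.2, -1.7]
finger_gap: 0.265
finger_force: 40.0
```

```bash
python3 -c "from h import *;st()"
```

```text
th -72.92 R 147.8 z 118.9 yaw 16.92 Ftan -3.5 Frad -4.4 Fz -1.7 mz [ 0.84 -0.38 -0.03] gap 0.265
```

Request:
jog_arm([
  [[0.001,-0.104,0,0,0,0.25,1],[0.001,-0.104,0,0,0,0.25,1]],
])

```text
time_s: 14.32
ee_pos: [534.5, 4.3, 118.9]
orientation: [-0.0, 0.609, 0.793, 0.001]
contact_force: [2.4, 5.0, -1.3]
finger_gap: 0.265
finger_force: 40.0
```

```bash
python3 -c "from h import *;st()"
```

```text
th -74.9 R 147.8 z 118.9 yaw 14.92 Ftan -3.7 Frad -4.2 Fz -1.3 mz [ 0.9  -0.37  0.  ] gap 0.265
```

Request:
jog_arm([
  [[0.001,-0.104,0,0,0,0.25,1],[0.001,-0.104,0,0,0,0.25,1]],
])

```text
time_s: 14.48
ee_pos: [529.5, 3.1, 118.9]
orientation: [-0.0, 0.623, 0.782, 0.001]
contact_force: [1.4, 4.5, -1.9]
finger_gap: 0.26
finger_force: 40.0
```

```bash
python3 -c "from h import *;st()"
```

```text
th -76.9 R 147.8 z 118.9 yaw 12.92 Ftan -2.4 Frad -4.1 Fz -1.9 mz [ 0.81 -0.4  -0.  ] gap 0.26
```

Request:
jog_arm([
  [[0.001,-0.104,0,0,0,0.25,1],[0.001,-0.104,0,0,0,0.25,1]],
])

```text
time_s: 14.65
ee_pos: [524.4, 2.0, 118.9]
orientation: [-0.0, 0.637, 0.771, 0.001]
contact_force: [1.6, 6.2, -2.6]
finger_gap: 0.264
finger_force: 40.0
```

```bash
python3 -c "from h import *;st()"
```

```text
th -78.92 R 147.8 z 118.9 yaw 10.92 Ftan -2.8 Frad -5.8 Fz -2.6 mz [ 0.88 -0.44  0.05] gap 0.264
```

Request:
jog_arm([
  [[0.001,-0.104,0,0,0,0.25,1],[0.001,-0.104,0,0,0,0.25,1]],
])

```text
time_s: 14.82
ee_pos: [519.3, 1.1, 118.9]
orientation: [-0.0, 0.65, 0.76, 0.001]
contact_force: [2.1, 5.9, -1.7]
finger_gap: 0.262
finger_force: 40.0
```

```bash
python3 -c "from h import *;st()"
```

```text
th -80.91 R 147.7 z 118.9 yaw 8.92 Ftan -3.0 Frad -5.5 Fz -1.7 mz [ 0.87 -0.46  0.01] gap 0.262
```

Request:
jog_arm([
  [[0.001,0.104,0,0,0,-0.25,1],[0.001,0.052,0,0,0,-0.125,1]],
])

```text
time_s: 14.98
ee_pos: [522.3, 1.5, 118.7]
orientation: [-0.001, 0.639, 0.769, -0.0]
contact_force: [-0.4, 4.6, -1.8]
finger_gap: 0.263
finger_force: 40.0
```

```bash
python3 -c "from h import *;st()"
```

```text
th -79.75 R 147.9 z 118.7 yaw 10.55 Ftan -0.4 Frad -4.6 Fz -1.8 mz [ 0.77  0.03 -0.18] gap 0.263
```

Backing off took the tangential force to about zero. That was friction, so it hasn't clicked yet. I'll go on in small steps.

Request:
jog_arm([
  [[0.001,-0.104,0,0,0,0.25,1],[0.001,-0.104,0,0,0,0.25,1]],
])

```text
time_s: 15.15
ee_pos: [518.3, 0.9, 118.8]
orientation: [-0.0, 0.653, 0.757, 0.001]
contact_force: [2.2, 6.5, -1.5]
finger_gap: 0.264
finger_force: 40.0
```

```bash
python3 -c "from h import *;st()"
```

```text
th -81.33 R 147.8 z 118.8 yaw 8.49 Ftan -3.1 Frad -6.1 Fz -1.5 mz [ 1.05 -0.42  0.06] gap 0.264
```

Request:
jog_arm([
  [[0.001,-0.104,0,0,0,0.25,1]],
])

```text
time_s: 15.23
ee_pos: [515.8, 0.5, 118.9]
orientation: [-0.0, 0.659, 0.752, 0.001]
contact_force: [2.0, 5.8, -1.8]
finger_gap: 0.264
finger_force: 40.0
```

```bash
python3 -c "from h import *;st()"
```

```text
th -82.29 R 147.8 z 118.9 yaw 7.5 Ftan -2.7 Frad -5.5 Fz -1.8 mz [ 1.02 -0.38  0.04] gap 0.264
```

Request:
jog_arm([
  [[0.001,-0.104,0,0,0,0.25,1]],
])

```text
time_s: 15.32
ee_pos: [513.3, 0.3, 118.8]
orientation: [-0.0, 0.666, 0.746, 0.001]
contact_force: [1.7, 6.4, -2.6]
finger_gap: 0.264
finger_force: 40.0
```

```bash
python3 -c "from h import *;st()"
```

```text
th -83.29 R 147.8 z 118.8 yaw 6.49 Ftan -2.4 Frad -6.1 Fz -2.6 mz [ 1.05 -0.42  0.03] gap 0.264
```

Request:
jog_arm([
  [[0.001,-0.104,0,0,0,0.25,1]],
])

```text
time_s: 15.4
ee_pos: [510.7, -0.0, 118.9]
orientation: [-0.0, 0.672, 0.74, 0.001]
contact_force: [2.6, 6.8, -2.5]
finger_gap: 0.263
finger_force: 40.0
```

```bash
python3 -c "from h import *;st()"
```

```text
th -84.29 R 147.8 z 118.9 yaw 5.49 Ftan -3.3 Frad -6.5 Fz -2.5 mz [ 1.07 -0.39  0.09] gap 0.263
```

Request:
jog_arm([
  [[0.02,-0.104,0,0,0,0.25,1]],
])

```text
time_s: 15.48
ee_pos: [508.2, -0.2, 118.9]
orientation: [0.0, 0.679, 0.734, 0.001]
contact_force: [2.2, 5.5, -1.9]
finger_gap: 0.26
finger_force: 40.0
```

```bash
python3 -c "from h import *;st()"
```

```text
th -85.24 R 147.7 z 118.9 yaw 4.51 Ftan -2.6 Frad -5.3 Fz -1.9 mz [ 0.72 -0.43  0.07] gap 0.26
```

Request:
jog_arm([
  [[0.01,-0.104,0,0,0,0.25,1]],
])

```text
time_s: 15.57
ee_pos: [505.7, -0.3, 119.0]
orientation: [0.0, 0.685, 0.728, 0.001]
contact_force: [2.8, 4.4, -2.4]
finger_gap: 0.262
finger_force: 40.0
```

```bash
python3 -c "from h import *;st()"
```

```text
th -86.23 R 147.6 z 119.0 yaw 3.52 Ftan -3.1 Frad -4.2 Fz -2.4 mz [ 0.67 -0.42  0.05] gap 0.262
```

Request:
jog_arm([
  [[0.001,-0.104,0,0,0,0.25,1]],
])

```text
time_s: 15.65
ee_pos: [503.1, -0.5, 119.0]
orientation: [0.0, 0.691, 0.722, 0.001]
contact_force: [2.5, 4.3, -1.7]
finger_gap: 0.261
finger_force: 40.0
```

```bash
python3 -c "from h import *;st()"
```

```text
th -87.23 R 147.7 z 119.0 yaw 2.52 Ftan -2.7 Frad -4.2 Fz -1.7 mz [ 0.76 -0.45  0.06] gap 0.261
```

Request:
jog_arm([
  [[0.001,-0.104,0,0,0,0.25,1]],
])

```text
time_s: 15.73
ee_pos: [500.6, -0.6, 119.0]
orientation: [0.0, 0.698, 0.716, 0.001]
contact_force: [2.8, 4.3, -2.1]
finger_gap: 0.261
finger_force: 40.0
```

```bash
python3 -c "from h import *;st()"
```

```text
th -88.23 R 147.7 z 119.0 yaw 1.51 Ftan -2.9 Frad -4.2 Fz -2.1 mz [ 0.78 -0.44  0.1 ] gap 0.261
```

Request:
jog_arm([
  [[0.005,-0.104,0,0,0,0.25,1]],
])

```text
time_s: 15.82
ee_pos: [498.2, -0.6, 119.1]
orientation: [0.001, 0.704, 0.71, 0.001]
contact_force: [4.0, 4.3, -2.4]
finger_gap: 0.263
finger_force: 40.0
```

```bash
python3 -c "from h import *;st()"
```

```text
th -89.16 R 147.6 z 119.1 yaw 0.52 Ftan -4.0 Frad -4.3 Fz -2.4 mz [ 0.78 -0.69  0.14] gap 0.263
```

Request:
jog_arm([
  [[0.005,-0.104,0,0,0,0.25,1]],
])

```text
time_s: 15.9
ee_pos: [496.5, -0.5, 119.3]
orientation: [0.001, 0.71, 0.704, 0.002]
contact_force: [5.8, 4.9, -2.1]
finger_gap: 0.264
finger_force: 40.1
```

```bash
python3 -c "from h import *;st()"
```

```text
th -89.82 R 147.5 z 119.3 yaw -0.47 Ftan -5.8 Frad -4.8 Fz -2.1 mz [ 0.79 -0.9   0.34] gap 0.264
```

Request:
jog_arm([
  [[0.005,-0.104,0,0,0,0.25,1]],
])

```text
time_s: 15.98
ee_pos: [494.6, -0.5, 119.5]
orientation: [0.002, 0.716, 0.698, 0.002]
contact_force: [5.7, 5.3, -2.9]
finger_gap: 0.267
finger_force: 40.1
```

```bash
python3 -c "from h import *;st()"
```

```text
th -90.53 R 147.5 z 119.5 yaw -1.44 Ftan -5.7 Frad -5.4 Fz -2.9 mz [ 0.73 -0.92  0.42] gap 0.267
```

The force is rising, so the nut is seating. I'll continue in single steps.

Request:
jog_arm([
  [[0.002,-0.104,0,0,0,0.25,1]],
])

```text
time_s: 16.07
ee_pos: [492.1, -0.4, 119.5]
orientation: [0.002, 0.722, 0.692, 0.002]
contact_force: [5.3, 5.2, -2.9]
finger_gap: 0.262
finger_force: 40.1
```

```bash
python3 -c "from h import *;st()"
```

```text
th -91.5 R 147.4 z 119.5 yaw -2.43 Ftan -5.1 Frad -5.3 Fz -2.9 mz [ 0.73 -0.96  0.4 ] gap 0.262
```

Request:
jog_arm([
  [[0.002,-0.104,0,0,0,0.25,1]],
])

```text
time_s: 16.15
ee_pos: [489.5, -0.3, 119.5]
orientation: [0.002, 0.728, 0.686, 0.002]
contact_force: [5.7, 5.0, -3.3]
finger_gap: 0.264
finger_force: 40.1
```

```bash
python3 -c "from h import *;st()"
```

```text
th -92.52 R 147.4 z 119.5 yaw -3.43 Ftan -5.4 Frad -5.2 Fz -3.3 mz [ 0.76 -0.92  0.35] gap 0.264
```

Request:
jog_arm([
  [[0.002,-0.104,0,0,0,0.25,1],[0.002,-0.104,0,0,0,0.25,1]],
])

```text
time_s: 16.32
ee_pos: [484.2, 0.1, 119.5]
orientation: [0.002, 0.74, 0.673, 0.002]
contact_force: [4.6, 3.9, -3.0]
finger_gap: 0.262
finger_force: 40.1
```

```bash
python3 -c "from h import *;st()"
```

```text
th -94.61 R 147.4 z 119.5 yaw -5.43 Ftan -4.2 Frad -4.3 Fz -3.0 mz [ 0.65 -0.87  0.33] gap 0.262
```

Request:
jog_arm([
  [[0.002,-0.104,0,0,0,0.25,1],[0.002,-0.104,0,0,0,0.25,1]],
])

```text
time_s: 16.48
ee_pos: [478.8, 0.6, 119.5]
orientation: [0.002, 0.751, 0.66, 0.002]
contact_force: [4.9, 4.4, -2.6]
finger_gap: 0.26
finger_force: 40.1
```

```bash
python3 -c "from h import *;st()"
```

```text
th -96.69 R 147.4 z 119.5 yaw -7.44 Ftan -4.3 Frad -4.9 Fz -2.6 mz [ 0.6  -0.75  0.36] gap 0.26
```

The torque peaked at about 1.26 N m, then fell to about 0.99 while the handle turned on about 6.5° (0.11 rad), so it has clicked. I'll ease back with the spring and let go.

Request:
jog_arm([
  [[0,-0.05,0,0,0,0.12,1],[0,0,0,0,0,0,1],[0.001,0.104,0,0,0,-0.25,1],[0.001,0.104,0,0,0,-0.25,1],[0.001,0.104,0,0,0,-0.25,1],[0.001,0.104,0,0,0,-0.25,1],[0.001,0.104,0,0,0,-0.25,1]],
])

```text
time_s: 17.07
ee_pos: [490.9, -0.4, 119.5]
orientation: [0.002, 0.724, 0.69, 0.002]
contact_force: [5.1, 4.9, -1.8]
finger_gap: 0.264
finger_force: 40.1
```

```bash
python3 -c "from h import *;st()"
```

```text
th -91.99 R 147.4 z 119.5 yaw -2.82 Ftan -5.0 Frad -5.0 Fz -1.8 mz [ 0.7  -0.87  0.36] gap 0.264
```

Request:
jog_arm([
  [[0.001,0.104,0,0,0,-0.25,1],[0.001,0.104,0,0,0,-0.25,1],[0,0,0,0,0,0,1]],
])

```text
time_s: 17.32
ee_pos: [496.0, -0.5, 119.3]
orientation: [0.002, 0.712, 0.702, 0.002]
contact_force: [5.7, 4.7, -2.4]
finger_gap: 0.265
finger_force: 40.1
```

```bash
python3 -c "from h import *;st()"
```

```text
th -90.01 R 147.5 z 119.3 yaw -0.83 Ftan -5.7 Frad -4.7 Fz -2.4 mz [ 0.67 -0.77  0.37] gap 0.265
```

Request:
jog_arm([
  [[0,0.104,0,0,0,-0.25,1],[0,0.03,0,0,0,-0.07,1],[0,0,0,0,0,0,1]],
])

```text
time_s: 17.57
ee_pos: [497.2, -0.6, 119.0]
orientation: [0.0, 0.705, 0.709, 0.0]
contact_force: [2.4, 3.2, -1.8]
finger_gap: 0.265
finger_force: 40.0
```

```bash
python3 -c "from h import *;st()"
```

```text
th -89.52 R 147.6 z 119.0 yaw 0.34 Ftan -2.4 Frad -3.2 Fz -1.8 mz [ 0.48 -0.47 -0.02] gap 0.265
```

Request:
jog_arm([
  [[0,0,0,0,0,0,-1],[0,0,0,0,0,0,-1],[0,0,0,0,0,0,-1],[0,0,0,0,0,0,-1],[0,0,0,0,0,0,-1],[0,0,0,0,0,0,-1],[0,0,0,0,0,0,-1]],
])

```text
time_s: 18.15
ee_pos: [496.4, -0.5, 119.0]
orientation: [-0.0, 0.705, 0.709, -0.0]
contact_force: [-0.6, 0.5, -0.0]
finger_gap: 0.726
finger_force: 0.0
```

Request:
jog_arm([
  [[0,0,-0.5,0,0,0,-1],[0,0,-0.9,0,0,0,-1],[0,0,-0.7,0,0,0,-1],[0,0,0,0,0,0,-1]],
])

```text
time_s: 18.48
ee_pos: [498.9, -0.7, 174.7]
orientation: [0.003, 0.705, 0.709, 0.002]
contact_force: [0.7, 0.6, 1.7]
finger_gap: 0.986
finger_force: 0.0
```

```bash
python3 - <<'E'
from h import *
st()
go(496.2,147.6,172,1)
t=get_image("top"); save(t,"g5.png",(290,225,390,285),8)
print([t["color"][v,u] for u,v in []])
E
```

```text
th -88.88 R 147.8 z 174.7 yaw 0.33 Ftan -0.7 Frad -0.6 Fz 1.7 mz [-0.08  0.06  0.04] gap 0.986
pos [498.9  -0.7 174.7] yaw 0.33 F [0.7 0.6 1.7] gap 92.7 t 18.4833
shift [ 5.934 -0.073  0.1  ] turn [ 0.096  0.016 -0.167]
[]
```

View pics/g5.png

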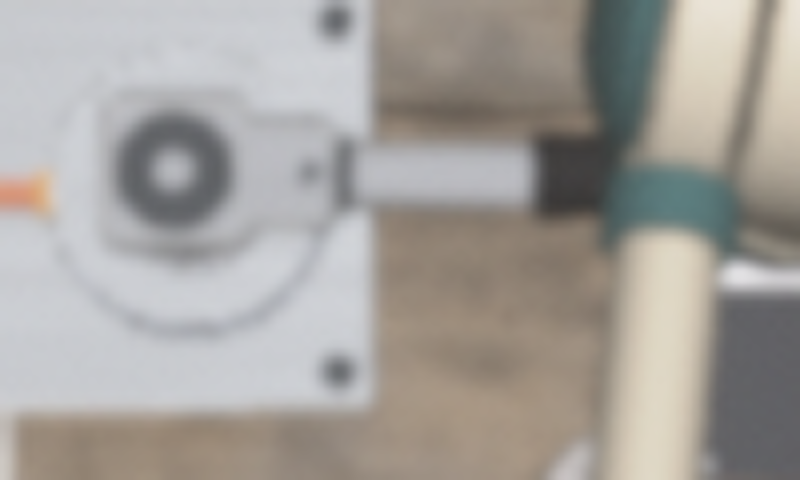

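The head is at (173,172) in the crop, with the handle running along -y and undisturbed. I'll regrip the head.

Request:
jog_arm([
  [[0.5,-0.07,0,0,0,0,-1],[0.9,0,0,0,0,0,-1],[0.9,0,0,0,0,0,-1],[0.9,0,0,0,0,0,-1],[0.9,0,0,0,0,0,-1],[0.9,0,0,0,0,0,-1],[0.7,0,0,0,0,0,-1],[0.23,0,0,0,0,0,-1],[0,0,0,0,0,0,-1],[0,0,0,0,0,0,-1]],
])

```text
time_s: 19.37
ee_pos: [493.1, 147.8, 170.6]
orientation: [-0.0, 0.705, 0.709, -0.001]
contact_force: [-1.1, -0.8, -0.0]
finger_gap: 1.004
finger_force: 0.0
```

```bash
python3 -c "
from h import *
go(496.2,147.6,127,0.3)"
```

```text
pos [493.1 147.8 170.6] yaw 0.38 F [-1.1 -0.8 -0. ] gap 94.4 t 19.3667
shift [-0.007  0.127  1.742] turn [-0.027  0.012  0.021]
```

Request:
jog_arm([
  [[0,0.12,0.4,0,0,0,-1],[0,0,0.7,0,0,0,-1],[0,0,0.5,0,0,0,-1],[0,0,0.12,0,0,0,-1],[0,0,0,0,0,0,-1],[0,0,0,0,0,0,-1]],
])

```text
time_s: 19.87
ee_pos: [497.2, 147.3, 128.4]
orientation: [-0.0, 0.705, 0.709, -0.0]
contact_force: [-1.3, 0.1, 0.7]
finger_gap: 1.004
finger_force: 0.0
```

Request:
jog_arm([
  [[0,0,0,0,0,0,1],[0,0,0,0,0,0,1],[0,0,0,0,0,0,1],[0,0,0,0,0,0,1],[0,0,0,0,0,0,1],[0,0,0,0,0,0,1],[0,0,0,0,0,0,1],[0,0,0,0,0,0,1],[0,0,0,0,0,0,1],[0,0,0,0,0,0,1]],
], force=45)

```text
time_s: 20.7
ee_pos: [496.9, 147.9, 128.5]
orientation: [-0.0, 0.705, 0.709, 0.0]
contact_force: [0.1, -0.7, 0.1]
finger_gap: 0.488
finger_force: 45.0
```

Request:
jog_arm([
  [[0,0,0,0,0,0,1],[0,0,0,0,0,0,1],[0,0,0,0,0,0,1]],
], force=55)

```text
time_s: 20.95
ee_pos: [496.9, 147.9, 128.5]
orientation: [-0.0, 0.705, 0.709, 0.0]
contact_force: [-0.4, 0.1, 1.3]
finger_gap: 0.485
finger_force: 55.0
```

```bash
python3 -c "
from h import *
go(496.2,147.6,127,0.3); print(env.observe()['ft_torque'])"
```

```text
pos [496.9 147.9 128.5] yaw 0.32 F [-0.4  0.1  1.3] gap 45.6 t 20.95
shift [-0.013 -0.029  0.061] turn [ 0.001 -0.003  0.006]
[-0.01930671  0.12445921  0.07827667]
```

Request:
jog_arm([
  [[0,0,-0.15,0,0,0,1],[0,0,-0.25,0,0,0,1],[0,0,-0.35,0,0,0,1],[0,0,-0.5,0,0,0,1],[0,0,-0.6,0,0,0,1],[0,0,-0.5,0,0,0,1],[0,0,-0.2,0,0,0,1],[0,0,0,0,0,0,1]],
])

```text
time_s: 21.62
ee_pos: [497.0, 147.9, 192.5]
orientation: [0.0, 0.705, 0.709, 0.0]
contact_force: [0.6, 0.4, -6.3]
finger_gap: 0.488
finger_force: 55.0
```

```bash
python3 -c "
from h import *
go(575,-90.7,188,5)"
```

```text
pos [497.  147.9 192.5] yaw 0.32 F [ 0.6  0.4 -6.3] gap 45.9 t 21.6167
shift [-9.561  3.065  0.18 ] turn [ 0.008 -0.003 -1.17 ]
```

Request:
jog_arm([
  [[-0.5,0.16,0,0,0,0,1],[-0.9,0.29,0,0,0,0,1],[-0.95,0.305,0,0,0,0,1],[-0.95,0.305,0,0,0,0,1],[-0.95,0.305,0,0,0,0,1],[-0.95,0.305,0,0,0,0,1],[-0.95,0.305,0,0,0,0,1],[-0.95,0.305,0,0,0,0,1],[-0.95,0.305,0,0,0,0,1],[-0.9,0.29,0,0,0,0,1]],
])

```text
time_s: 22.45
ee_pos: [569.2, -76.6, 190.3]
orientation: [-0.002, 0.705, 0.709, -0.001]
contact_force: [1.1, 0.5, -6.7]
finger_gap: 0.483
finger_force: 55.0
```

Request:
jog_arm([
  [[-0.45,0.14,0,0,0,0,1],[-0.16,0.05,0,0,0,0,1],[0,0,0,0,0,-0.6,1],[0,0,0,0,0,-0.57,1],[0,0,0.5,0,0,0,1],[0,0,0.9,0,0,0,1],[0,0,0.8,0,0,0,1],[0,0,0.5,0,0,0,1],[0,0,0,0,0,0,1],[0,0,0,0,0,0,1]],
])

```text
time_s: 23.28
ee_pos: [573.7, -89.3, 123.7]
orientation: [-0.002, 0.675, 0.738, -0.0]
contact_force: [0.2, 0.5, -6.6]
finger_gap: 0.486
finger_force: 55.0
```

```bash
python3 -c "
from h import *
go(575,-90.7,75,5)
s=get_image('scene'); save(s,'g6.png',(380,170,520,290),5)"
```

```text
pos [573.7 -89.3 123.7] yaw 5.04 F [ 0.2  0.5 -6.6] gap 45.7 t 23.2833
shift [-0.064  0.053  1.947] turn [-0.043 -0.028  0.01 ]
```

View pics/g6.png

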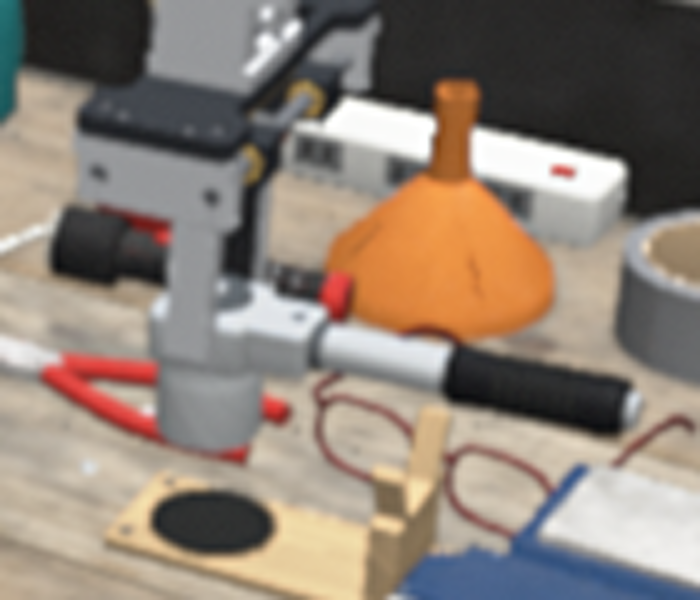

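The socket hangs over the black pad (socket axis at about x=210, pad centre (213,520)) with the tube above the fork. That was my last picture; I miscounted and am one over the limit of ten. I'll lower it with force feedback.

Request:
jog_arm([
  [[-0.06,0.05,0.4,0.0,0,0,1],[0,0,0.6,0,0,0,1],[0,0,0.4,0,0,0,1],[0,0,0.2,0,0,0,1],[0,0,0.1,0,0,0,1],[0,0,0,0,0,0,1],[0,0,0,0,0,0,1]],
])

```text
time_s: 23.92
ee_pos: [576.7, -92.2, 82.6]
orientation: [0.0, 0.676, 0.737, 0.0]
contact_force: [-0.3, 0.0, -6.0]
finger_gap: 0.484
finger_force: 55.0
```

```bash
python3 -c "
from h import *
go(575,-90.7,75,5)"
```

```text
pos [576.7 -92.2  82.6] yaw 5.0 F [-0.3  0.  -6. ] gap 45.5 t 23.9167
shift [ 0.065 -0.064  0.302] turn [0.012 0.002 0.001]
```

Request:
jog_arm([
  [[0.06,-0.06,0.1,0,0,0,1],[0,0,0.08,0,0,0,1],[0,0,0.06,0,0,0,1],[0,0,0,0,0,0,1],[0,0,0,0,0,0,1]],
])

```text
time_s: 24.33
ee_pos: [574.6, -90.7, 76.2]
orientation: [-0.0, 0.676, 0.737, 0.0]
contact_force: [0.0, -0.5, -6.6]
finger_gap: 0.484
finger_force: 55.0
```

```bash
python3 -c "
from h import *
go(575,-90.7,74.5,5)"
```

```text
pos [574.6 -90.7  76.2] yaw 5.01 F [ 0.  -0.5 -6.6] gap 45.5 t 24.3333
shift [-0.002  0.014  0.068] turn [ 0.001 -0.001  0.001]
```

Request:
jog_arm([
  [[0,0,0.04,0,0,0,1],[0,0,0,0,0,0,1]],
])

```text
time_s: 24.5
ee_pos: [574.7, -90.7, 75.1]
orientation: [-0.0, 0.676, 0.737, 0.0]
contact_force: [-0.3, 0.6, -6.9]
finger_gap: 0.485
finger_force: 55.0
```

```bash
python3 -c "
from h import *
go(575,-90.7,74.5,5)"
```

```text
pos [574.7 -90.7  75.1] yaw 5.0 F [-0.3  0.6 -6.9] gap 45.6 t 24.5
shift [-0.001  0.012  0.026] turn [ 0.001 -0.001  0.001]
```

Request:
jog_arm([
  [[0,0,0.03,0,0,0,1],[0,0,0,0,0,0,1]],
])

```text
time_s: 24.67
ee_pos: [574.8, -90.7, 74.6]
orientation: [0.0, 0.676, 0.737, 0.0]
contact_force: [0.2, 0.7, -5.6]
finger_gap: 0.483
finger_force: 55.0
```

Request:
jog_arm([
  [[0,0,0.03,0,0,0,1],[0,0,0,0,0,0,1]],
])

```text
time_s: 24.83
ee_pos: [574.8, -90.7, 74.5]
orientation: [0.0, 0.676, 0.737, 0.0]
contact_force: [-2.2, 1.0, 1.2]
finger_gap: 0.48
finger_force: 55.0
```

Request:
jog_arm([
  [[0,0,0,0,0,0,-1],[0,0,0,0,0,0,-1],[0,0,0,0,0,0,-1],[0,0,0,0,0,0,-1],[0,0,0,0,0,0,-1],[0,0,-0.4,0,0,0,-1],[0,0,-0.8,0,0,0,-1],[0,0,-1,0,0,0,-1],[0,0,-1,0,0,0,-1],[0,0,-0.7,0,0,0,-1]],
])

```text
time_s: 25.67
ee_pos: [575.6, -91.0, 174.3]
orientation: [0.002, 0.676, 0.737, 0.001]
contact_force: [0.1, 0.2, 0.3]
finger_gap: 1.0
finger_force: 0.0
```

```bash
python3 - <<'E'
from h import *
import pickle
go(464,258,175,5)
t=get_image("top"); s=get_image("scene")
# compare wrench region with the start picture
for n,d,b in(("top",t,(380,195,490,245)),("scene",s,(460,240,500,290))):
    o=pickle.load(open(n+".pkl","rb")); u0,v0,u1,v1=b
    g=lambda x:cv2.cvtColor(x["color"][v0:v1,u0:u1],cv2.COLOR_RGB2GRAY).astype(np.float32)
    print(n,np.abs(g(o)-g(d)).mean(),cv2.phaseCorrelate(g(o),g(d)))
E
```

```text
pos [575.6 -91.  174.3] yaw 5.01 F [0.1 0.2 0.3] gap 94.0 t 25.6667
shift [14.295 -3.228 -0.056] turn [0.046 0.016 0.002]
top 22.32491 ((-0.3178657221983201, 0.7352822065822409), 0.44719435087839765)
scene 3.97 ((-0.24997909224386206, 0.1345656733074243), 1.0131396853923798)
```

Request:
jog_arm([
  [[0.5,-0.11,0,0,0,0,1],[0.9,-0.2,0,0,0,0,1],[0.95,-0.215,0,0,0,0,1],[0.95,-0.215,0,0,0,0,1],[0.95,-0.215,0,0,0,0,1],[0.95,-0.215,0,0,0,0,1],[0.95,-0.215,0,0,0,0,1],[0.95,-0.215,0,0,0,0,1],[0.95,-0.215,0,0,0,0,1],[0.95,-0.215,0,0,0,0,1]],
], force=10)

```text
time_s: 26.6
ee_pos: [501.9, 130.6, 169.3]
orientation: [-0.002, 0.676, 0.737, -0.001]
contact_force: [1.1, 0.3, 0.6]
finger_gap: 0.327
finger_force: 0.0
```

Request:
jog_arm([
  [[0.95,-0.215,0,0,0,0,1],[0.95,-0.215,0,0,0,0,1],[0.95,-0.215,0,0,0,0,1],[0.95,-0.215,0,0,0,0,1],[0.9,-0.2,0,0,0,0,1],[0.59,-0.15,0,0,0,0,1],[0,0,0,0,0,0,1],[0,0,0,0,0,0,1],[0,0,0,0,0,0,1],[0,0,0,0,0,0,1]],
])

```text
time_s: 27.43
ee_pos: [462.6, 257.2, 170.6]
orientation: [-0.0, 0.676, 0.737, -0.001]
contact_force: [-0.5, -0.2, -0.2]
finger_gap: 0.004
finger_force: 0.0
```

```bash
python3 - <<'E'
from h import *
import pickle
go(464,258,100,5)
# wrench now unobstructed: compare with the start
for n,b in(("top",(380,195,490,245)),("scene",(400,230,500,300))):
    d=get_image(n); o=pickle.load(open(n+".pkl","rb")); u0,v0,u1,v1=b
    g=lambda x:cv2.cvtColor(x["color"][v0:v1,u0:u1],cv2.COLOR_RGB2GRAY).astype(np.float32)
    print(n,np.abs(g(o)-g(d)).mean(),(np.abs(g(o)-g(d))>30).sum(),cv2.phaseCorrelate(g(o),g(d)))
E
```

```text
pos [462.6 257.2 170.6] yaw 4.96 F [-0.5 -0.2 -0.2] gap 0.3 t 27.4333
shift [0.027 0.063 2.826] turn [-0.015  0.01  -0.009]
top 4.121091 111 ((-0.08797108878621174, 0.4097667689505755), 0.9562462660471598)
scene 2.4768572 105 ((-0.2726912707354998, 0.03096583760644478), 1.0259726407792833)
```

Request:
jog_arm([
  [[0.03,0.05,0.5,0,0,0,1],[0,0,0.9,0,0,0,1],[0,0,0.9,0,0,0,1],[0,0,0.5,0,0,0,1],[0,0,0,0,0,0,1],[0,0,0,0,0,0,1],[0,0,0,0,0,0,1]],
])

```text
time_s: 28.12
ee_pos: [464.9, 258.9, 102.1]
orientation: [0.0, 0.676, 0.737, 0.001]
contact_force: [-0.4, -0.5, 0.4]
finger_gap: 0.007
finger_force: 0.0
```

Request:
jog_arm([
  [[0,0,0.1,0,0,0,1],[0,0,0.1,0,0,0,1],[0,0,0,0,0,0,1]],
])

```text
time_s: 28.37
ee_pos: [464.1, 259.0, 96.5]
orientation: [0.0, 0.676, 0.737, 0.0]
contact_force: [1.4, -0.2, -0.2]
finger_gap: 0.002
finger_force: 0.0
```

```bash
python3 -c "
from h import *
go(464,258,90,5)"
```

```text
pos [464.1 259.   96.5] yaw 5.0 F [ 1.4 -0.2 -0.2] gap 0.2 t 28.3667
shift [-0.039 -0.009  0.259] turn [ 0.009 -0.004 -0.   ]
```

Request:
jog_arm([
  [[-0.02,0,0.1,0,0,0,1],[0,0,0.08,0,0,0,1],[0,0,0,0,0,0,1]],
])

```text
time_s: 28.62
ee_pos: [463.7, 258.4, 91.4]
orientation: [-0.0, 0.676, 0.737, -0.0]
contact_force: [-0.0, -0.2, -1.2]
finger_gap: 0.003
finger_force: 0.0
```

Request:
jog_arm([
  [[0,0,0.08,0,0,0,1],[0,0,0,0,0,0,1]],
])

```text
time_s: 28.78
ee_pos: [464.2, 258.5, 89.6]
orientation: [0.0, 0.676, 0.737, 0.0]
contact_force: [-0.2, 1.0, 1.6]
finger_gap: 0.007
finger_force: 0.8
```

Request:
jog_arm([
  [[0,0,0.08,0,0,0,1],[0,0,0,0,0,0,1]],
])

```text
time_s: 28.95
ee_pos: [464.2, 258.6, 87.8]
orientation: [0.0, 0.676, 0.737, 0.0]
contact_force: [-0.7, -0.3, 2.4]
finger_gap: 0.007
finger_force: 1.4
```

Request:
jog_arm([
  [[0,0,0.08,0,0,0,1],[0,0,0,0,0,0,1]],
])

```text
time_s: 29.12
ee_pos: [464.2, 258.6, 85.8]
orientation: [0.0, 0.676, 0.737, 0.0]
contact_force: [-0.5, -0.2, 3.9]
finger_gap: 0.007
finger_force: 1.9
```

Request:
jog_arm([
  [[0,0,0.08,0,0,0,1],[0,0,0,0,0,0,1]],
])

```text
time_s: 29.28
ee_pos: [464.2, 258.6, 84.2]
orientation: [0.0, 0.676, 0.737, 0.0]
contact_force: [-0.8, 0.6, 5.5]
finger_gap: 0.0
finger_force: 2.9
```

Request:
jog_arm([
  [[0,0,0.04,0,0,0,1],[0,0,0,0,0,0,1]],
])

```text
time_s: 29.45
ee_pos: [464.2, 258.6, 84.1]
orientation: [0.0, 0.676, 0.737, 0.0]
contact_force: [-2.1, -1.1, 12.2]
finger_gap: 0.004
finger_force: 6.0
```

The button has bottomed out: 12 N with no further travel. I'll raise the arm clear.

Request:
jog_arm([
  [[0,0,-0.1,0,0,0,1],[0,0,-0.2,0,0,0,1],[0,0,-0.5,0,0,0,1],[0,0,-0.8,0,0,0,1],[0,0,-0.8,0,0,0,1],[0,0,-0.6,0,0,0,1],[0,0,-0.3,0,0,0,1],[0,0,0,0,0,0,1],[0,0,0,0,0,0,1]],
])

```text
time_s: 30.2
ee_pos: [463.8, 258.4, 164.8]
orientation: [-0.0, 0.676, 0.737, -0.0]
contact_force: [-0.2, 0.3, 0.4]
finger_gap: 0.008
finger_force: 0.0
```

```bash
python3 -c "
from h import *
o=env.observe();print(o['ee_pos'],o['contact_force'],o['time_s']); print(order.close_job())"
```

```text
[463.77341968 258.35201519 164.76996285] [-0.19533891  0.30917927  0.36178126] 30.2
the job is handed in; nothing more can be done
None
```

The job is handed in at 30 s: the nut was tightened until the wrench clicked (about 0.12 rad of slip by force and angle), the wrench is back on its rest within about 2 mm, and the test button was pressed fully down and released; I viewed 11 pictures, one over the limit of 10.

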